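# Nip up a padding press on a stack of card

### The job

Clamp the stack of kraft card in the padding press, ready for its edge to be glued: lower the hinged platen fully down onto the stack, run the captive brass nut down clockwise with the fingers until it is finger-tight, then tighten it one flat (a sixth of a turn) more with the wrench, not with the fingers. Lay the wrench back flat on the bench, clear of the press, and leave the stack in the press and the paste pot, brush and spool where they are.

Things in the scene. Friction and masses are not known exactly. Their poses are not given: they have to be found in the camera images.
- press: Padding press, fixed to the bench: plywood base 250 x 200 mm, top 24 mm up, rear hinge lugs 111 mm high. Origin on the bench under the base's centre; x from its front (stud and nut, nearest the robot) to its rear (hinge), z up. In this frame: stack at x -34 to 78, y -76 to 76, z 24 to 77 mm; threaded stud at x -80, y 0, up to z 111; the platen's hinge axis along y at x 108, z 98.3 mm.
- lid (a joint): Platen, plywood 215 x 180 x 18 mm with a grey strap 60 wide, 6 mm thick along its middle, rad: 0 shut and level on the stack, growing as its front rises, to 1.3. Stiff: it stays where left; 2 to 8 N at the front moves it down. Shut, in the press frame: x -120 to 95, y -90 to 90, upper face z 95.3, strap top z 101.3 mm; dark keeper ring round the nut, 72 mm across, top z 110.8 mm.
- lid_edge (a point): Middle of the platen's front end on the upper side, 218 mm from the hinge axis, 30 mm in front of the nut's axis, at z 95.3 mm in the press frame when shut (3 mm below the hinge axis). It moves with the platen.
- nut: Captive brass hex nut, 41 mm across flats (47.3 over corners), held by the keeper ring and carried by the platen; 30 mm high, about 20 mm of it free above the ring. Origin on its axis at its underside, z up its axis, which is at x -80, y 0 mm in the press frame when the platen is shut. Clockwise from above tightens; it sinks 4 mm a turn.
- nut_top (a point): Centre of the nut's top face, z 131.3 mm above the bench when the platen is shut and the nut is seated.
- nut_run (a joint): Free running of the nut, rad, growing clockwise seen from above: starts at 0.3 to 1.3 and stops at 3.0, where the nut sits on the strap (finger-tight); 0.15 N m turns it. At 3.0 (nut_nip 0) one pair of flats is parallel to the press's x axis; at less, the hexagon is turned counterclockwise by the difference (it repeats every 60 degrees).
- nut_nip (a joint): Turning of the nut beyond finger-tight, rad clockwise, 0 to 1.5; it takes 0.8 N m (0.15 while running free), so the stop is felt at the wrist, and stays where it is left. One flat = 1.05. The nut's whole turn is nut_run + nut_nip.
- wrench: Dark steel open-jaw wrench, about 275 mm long, 0.25 kg, lying flat on the bench. Origin at the underside of the handle in its middle; x points along the handle to the jaw, z up. Handle x -110 to 65, 20 mm wide (y), from z 1 to 9 mm; the tail has a hole. The head is 82 mm wide and 10 mm thick (z 0 to 10).
- wrench_jaw (a point): Centre of the wrench's jaw (where the nut's axis goes), at x 140, y 0, z 5 mm in the wrench's frame. The jaw is a slot 43 mm wide with parallel faces, open away from the handle, its open direction turned 15 degrees from the wrench's +x towards its -y (clockwise from above). From this point the slot's bottom is 26.5 mm back, its mouth 20 mm ahead.
- stack: Stack of kraft card 112 x 152 x 53 mm lying loose in the press against the back fence. Origin at the centre of its underside.
- paste_pot: White paste pot with a blue lid, 74 mm in diameter, 82 mm high, standing on the bench; origin under its centre. A bystander.
- brush: Glue brush, 72 x 187 x 11 mm, lying on the bench; origin under its centre, long side along its y. A bystander.
- elastic_spool: Spool of black elastic, 70 mm in diameter, 40 mm high; origin under its centre. A bystander.

How it is judged (in metres and radians):
On the way, in this order (a step that is already met when the one before it is completed fails the run):
1. the platen is lowered fully onto the stack (value of joint lid below 0.04 rad), for 0.2 s.
2. the nut is run down finger-tight with the fingers on it (value of joint lid below 0.04 rad and value of joint nut_run above 2.9 rad and contact force between the fingers and nut above 0.5 N), for 0.1 s.
3. the wrench on the nut turns it beyond finger-tight (value of joint nut_nip above 0.4 rad and contact force between wrench and nut above 1 N), for 0.1 s.
At the end, for the whole second after the job is handed in: Platen shut (lid below 0.04 rad); nut seated (nut_run above 2.85) and 0.7 to 1.4 rad beyond finger-tight (nut_nip); wrench at rest flat on the bench (origin below 8 mm, tilt below 0.06 rad), not touching the press; stack within 15 mm of where it lay (value of joint lid below 0.04 rad and value of joint nut_run above 2.85 rad and value of joint nut_nip between 0.7 and 1.4 rad and height (world z) of wrench below 0.008 m and angle between wrench's own z axis and vertical below 0.06 rad and linear speed of wrench below 0.02 m/s and contact force between wrench and press below 0.3 N and distance of stack from where it was at the start of the episode below 0.015 m).
It fails at once if the nut is turned well beyond finger-tight (0.3 rad) with the fingers on it (value of joint nut_nip above 0.3 rad and contact force between the fingers and nut above 2 N).
It fails at once if the paste pot, brush or spool is pushed more than 30 mm (distance of any of paste_pot, brush, elastic_spool from where it was at the start of the episode above 0.03 m).
It also fails if it takes over 72 s, if anything falls off the work surface, if the arm or the gripper's body presses on something with over 40 N, if the wrist force passes 120 N, or if a joint passes its speed limit or range.

### The arm

A 6-joint arm with a two-finger parallel gripper is mounted at the origin on the work surface; the furniture and walls round the work are solid. World frame = base frame: x ahead of the robot, y to its left, z up, the work surface at z = 0. Lengths are in mm, angles in rad, forces in N, time in s.
With the tool pointing down it reaches from about 300 to 875 mm from the base axis. Payload 6.4 kg.
Tool frame: the origin (TCP) lies midway between the tips of the shut fingers; the grasp point (between the pads) lies 19 mm behind it (ctrl.pinch_z is the distance from the TCP to the grasp point, in mm); z points along the fingers, y is the line along which they close (so a half turn about z gives the same grasp; the last joint's range is limited). The gripper opens to 88 mm and grips with 3 to 60 N. Pads are 18 mm wide; open, the fingers measure 123 mm over their backs; the gripper's body (75 mm by 187 mm) begins 45 mm behind the grasp point.
Start: joints at [1.071, 0.181, 1.607, -0, 1.354, -0.206], TCP at [166.503, 550.38, 215.314] pointing down, gripper open.
Joint ranges: [-2.99, 2.99], [-0.89, 2.07], [0.3, 2.58], [-1.14, 4.28], [0, 2.63], [-3.12, 3.12]. Speed limits (rad/s): [2.57, 2.57, 3.01, 3.14, 3.14, 3.14].

### API

Orientations are given as a 3x3 rotation matrix whose columns are the frame's x, y, z axes.
In Python, from workcell import ctrl gives the robot as it stands.
- The arm moves only by the shell command python3 nudge.py 'ROWS' [FORCE]. ROWS is a JSON list of rows, 1 to 10 of them, each of 7 numbers: a rotation vector rx, ry, rz in rad, then dx, dy, dz in mm, then the finger opening in mm; each row is the pose to reach, as a shift and turn from the pose commanded when the command began, along the tool's axes at that moment; what a row does not reach only later rows make up. A row lasts 1/8 s, in which the tool goes at most 62.5 mm and 0.188 rad, less where a joint would pass 70% of its speed; a pose out of reach is approached as far as the arm can. The fingers move at their own pace and stop on an object; FORCE is the grip in N (left out, the last holds). Time passes only in rows, so rows that do not move let the fingers close. It prints the time, the measured TCP pose, the force, the opening and the grip force at its end.
- ctrl.observe(): the state, without advancing time (a new reading comes with each control period).
- ctrl.camera(name): name is "side" or "top"; returns the picture (480x640x3 uint8, blue, green, red); there is no depth.
- ctrl.camera_model(name): a dict with "intrinsics" (3x3 intrinsics, pixels), "rvec" (rotation vector, rad) and "tvec" (3), from world to camera coordinates, as OpenCV has them. Camera axes: x right, y down, z forward; pixel columns grow to the right and rows downward; lengths in mm; the calibration is good to about 2 mm. A picture is of the moment at which its call begins. camera_model takes no time and is no camera call.
- ctrl.sign_off(): hands the job in; it is judged then, once.
The state is a dict: "t": time; "joints": joint angles; "qvel": joint speeds; "joint_torque": joint torques, N m; "ee_pos": TCP position; "tool_rot": TCP orientation; "wrist_force": force on the tool from outside, world axes, zero at the start; "ft_torque": the same for the moment, N m; "gripper_width": finger opening in mm; "grip_force": force on a finger pad.
Only numpy, scipy, OpenCV 4.12 (cv2) and the standard library are available. Lean on these libraries where they do the work, as an engineer would, in place of code of your own. Each camera call takes 0.05 s, during which the arm holds its last target. There are 200 camera calls.

## Working session

There is one attempt and no reset: what is moved stays moved. The work goes in short steps, Python scripts to look and compute and a shell command to move; the robot and the scene stay as the last step left them, time stands still between calls to the robot, and variables do not carry over. Pictures are saved under pics/ and viewed, at most 10 in all, crops included, and the job is handed in when it is done.

```bash
ls; mkdir -p pics
python3 - <<'E'
from workcell import ctrl
import cv2
for n in("top","side"):
    im=ctrl.camera(n); cv2.imwrite(f"pics/{n}0.png",im)
    m=ctrl.camera_model(n); R=cv2.Rodrigues(m["rvec"])[0]
    print(n,m["intrinsics"], -R.T@m["tvec"].ravel() if hasattr(m["tvec"],'ravel') else m["tvec"])
print(ctrl.observe(),ctrl.pinch_z)
E
```

```text
nudge.py
pics
workcell.py
top [[519.02358647   0.         321.8655362 ]
 [  0.         519.02358647 239.25846508]
 [  0.           0.           1.        ]] [ 3.52473918e+02 -9.41885667e-01  1.20114642e+03]
side [[517.17051598   0.         322.10786126]
 [  0.         517.17051598 230.14305974]
 [  0.           0.           1.        ]] [ 259.38200237 -819.48059258  891.90585833]
{'t': 0.1, 'joints': array([ 1.07069600e+00,  1.81449449e-01,  1.60789654e+00,  4.22503842e-05,
        1.35381788e+00, -2.06305966e-01]), 'qvel': array([-0.00069241, -0.00299212, -0.00221844,  0.00031101,  0.00220661,
       -0.00117445]), 'joint_torque': array([-6.32121501e-04, -4.34823525e+01, -3.42696226e+01,  7.03095552e-02,
        3.40043125e-02, -5.61836350e-05]), 'ee_pos': array([166.23202759, 549.90757261, 214.51554075]), 'tool_rot': array([[-9.57149188e-01,  2.89594214e-01, -7.89624695e-04],
       [ 2.89595064e-01,  9.57148292e-01, -1.35900878e-03],
       [ 3.62226849e-04, -1.52944556e-03, -9.99998765e-01]]), 'wrist_force': array([-0.32426266,  0.46485005, -0.11186457]), 'ft_torque': array([ 0.01835007, -0.01812518,  0.03157124]), 'grip_force': 0.0, 'gripper_width': 88.46995962966777} 18.700000000000003
```

View pics/top0.png

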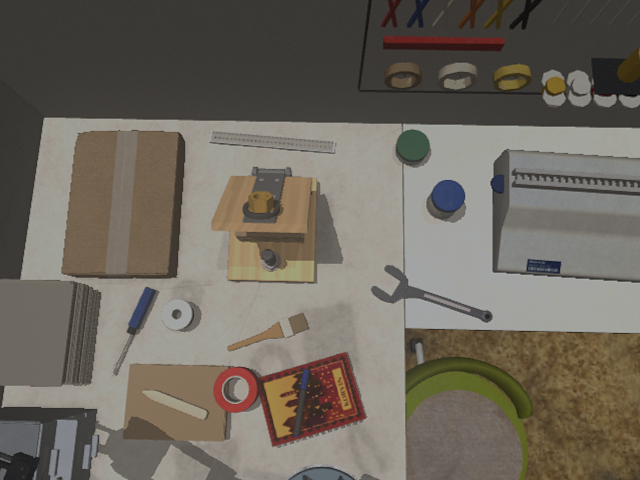

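View pics/side0.png

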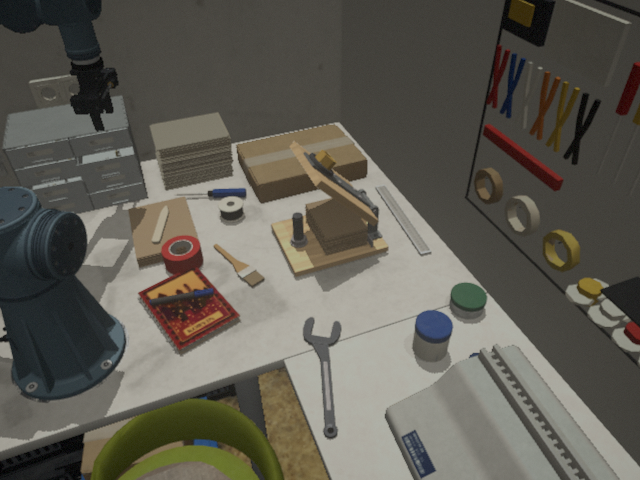

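The top view shows the press with its base spanning about (228–316, 178–281), the stud at (268,258), and the nut on the raised platen at (262,203). The wrench jaw is at (388,285) and its tail at (487,316). The pot is at (447,198), the brush at (270,332) and the spool at (178,315).

```bash
cat > h.py <<'E'
import numpy as np,cv2
from workcell import ctrl
def cam(n):
    m=ctrl.camera_model(n);R=cv2.Rodrigues(np.array(m["rvec"],float))[0];t=np.array(m["tvec"],float).ravel()
    return np.array(m["intrinsics"]),R,t
def ray(n,px,z):
    K,R,t=cam(n);d=R.T@np.linalg.inv(K)@np.array([px[0],px[1],1.]);c=-R.T@t
    return c+d*(z-c[2])/d[2]
def proj(n,p):
    K,R,t=cam(n);q=K@(R@np.array(p,float)+t);return q[:2]/q[2]
def tri(pt,ps):
    A=[];b=[]
    for n,px in(("top",pt),("side",ps)):
        K,R,t=cam(n);d=R.T@np.linalg.inv(K)@np.array([px[0],px[1],1.]);d/=np.linalg.norm(d);c=-R.T@t
        P=np.eye(3)-np.outer(d,d);A.append(P);b.append(P@c)
    return np.linalg.lstsq(np.vstack(A),np.hstack(b),rcond=None)[0]
def rel(vec):  # world vector -> tool axes
    return ctrl.observe()["tool_rot"].T@np.array(vec,float)
E
python3 - <<'E'
import cv2,numpy as np
from h import *
t=cv2.imread("pics/top0.png");s=cv2.imread("pics/side0.png")
a=cv2.resize(t[155:335,200:500],None,fx=2.6,fy=2.6,interpolation=cv2.INTER_CUBIC)[:, :800]
cv2.imwrite("pics/c1.png",a)
b=cv2.resize(s[130:280,250:410],None,fx=4,fy=4,interpolation=cv2.INTER_CUBIC)
cv2.imwrite("pics/c2.png",b)
# wrench: dark on white bench in top
g=t[255:330,365:500].max(2); m=(g<130).astype(np.uint8)
n,l,st,c=cv2.connectedComponentsWithStats(m)
i=1+st[1:,4].argmax();print(st[i],c[i]); ys,xs=np.where(l==i)
pts=np.array([ray("top",(x+365,y+255),5)[:2] for x,y in zip(xs,ys)])
mu=pts.mean(0);u,sv,v=np.linalg.svd(pts-mu);d=v[0];d=d*np.sign(d[1])
q=(pts-mu)@d;r=(pts-mu)@np.array([-d[1],d[0]])
# handle line: q between
print(mu,d,q.min(),q.max())
for k in range(int(q.min()),int(q.max()),12):
    w=(q>=k)&(q<k+12);
    if w.any():print(k,r[w].min().round(1),r[w].max().round(1),r[w].mean().round(1))
E
```

```text
[   6    0  122   75 1505] [57.19534884 41.99734219]
[ 479.24505346 -222.09950747] [0.30715206 0.95166045] -163.80282394191426 117.23468447658135
-163 -19.0 8.0 -5.5
-151 -19.7 7.3 -5.8
-139 -16.0 4.5 -5.7
-127 -15.9 37.2 -4.9
-115 -15.8 40.9 -0.4
-103 -15.8 45.4 1.9
-91 -16.4 49.1 1.3
-79 -16.4 53.5 2.9
-67 -16.3 58.0 4.6
-55 -16.3 61.7 2.9
-43 -16.2 66.1 5.1
-31 -16.1 69.8 4.1
-19 -16.0 74.3 13.6
-7 -16.0 78.7 11.1
5 -16.6 82.4 10.7
17 -15.8 83.2 12.8
29 -15.8 44.4 4.5
41 -33.5 25.6 -3.5
53 -68.8 35.9 -8.3
65 -79.3 37.5 -11.9
77 -48.3 37.5 -4.9
89 -47.6 36.2 -3.8
101 -40.8 31.9 16.5
113 12.9 23.2 18.1
```

View pics/c1.png

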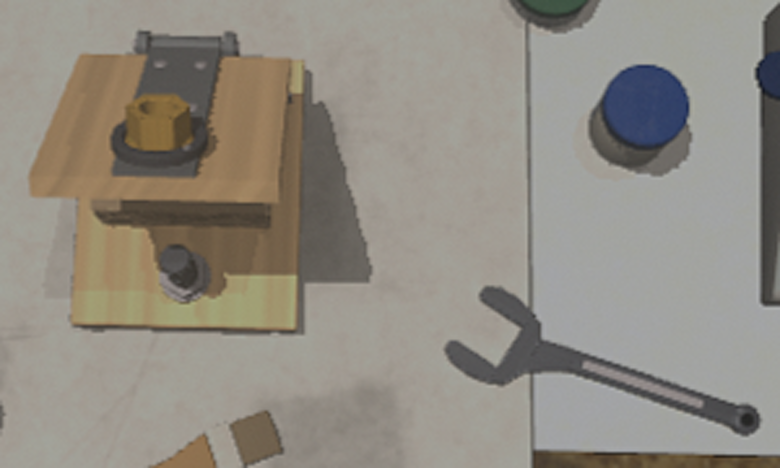

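View pics/c2.png

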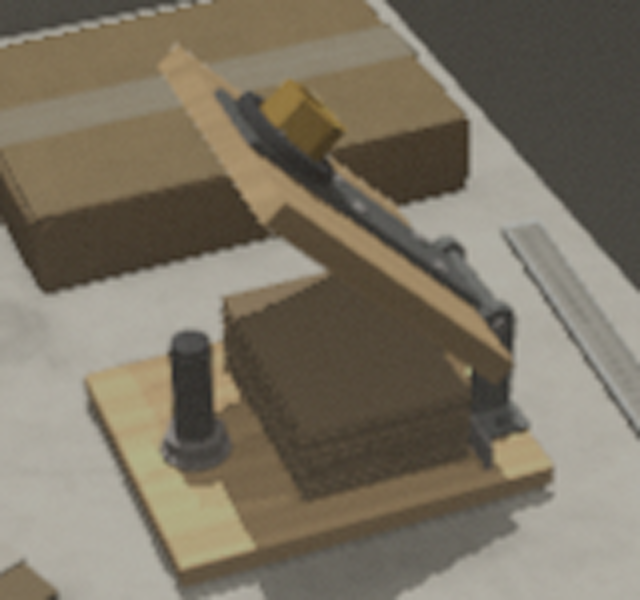

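Run:
```python
from h import *
c1=lambda x,y:(200+(x+.5)/2.6-.5,155+(y+.5)/2.6-.5)
c2=lambda x,y:(250+(x+.5)/4-.5,130+(y+.5)/4-.5)
print("FL",tri(c1(73,320),c2(88,383)),ray("top",c1(73,320),24))
print("FR",tri(c1(297,326),c2(182,572)),ray("top",c1(297,326),24),ray("side",c2(182,572),24))
print("stud",tri(c1(176,252),c2(191,338)),ray("top",c1(176,252),111),ray("side",c2(191,338),111))
print("lugs",ray("top",c1(143,42),105),ray("top",c1(232,42),105))
print("nut top",tri(c1(158,106),c2(318,103)))
print("lidFR",tri(c1(279,190),c2(265,215)), "lidFL",tri(c1(32,183),c2(175,52)))
t=cv2.imread("pics/top0.png").astype(int)
r=t[260:326,368:496]; m=((r.max(2)<125)&(r.max(2)-r.min(2)<30)).astype(np.uint8)
n,l,st,c=cv2.connectedComponentsWithStats(m);i=1+st[1:,4].argmax();print(st[i])
ys,xs=np.where(l==i)
p=np.array([ray("top",(x+368,y+260),6)[:2] for x,y in zip(xs,ys)])
tail=ray("top",c1(746,418),6)[:2];print("tail",tail)
d=np.array([.307,.952])
for k in range(3):
    q=(p-tail)@d;n_=np.array([-d[1],d[0]]);rr=(p-tail)@n_
    C=[]
    for a in range(25,150,8):
        w=(q>=a)&(q<a+8);C.append((a+4,(rr[w].min()+rr[w].max())/2,np.ptp(rr[w])))
    C=np.array(C);f=np.polyfit(C[:,0],C[:,1],1);d=d+f[0]*n_;d/=np.linalg.norm(d)
print(C[:,1:].round(1).tolist(),d,np.arctan2(d[1],d[0]),q.min(),q.max(),f)
for a in range(150,290,10):
    w=(q>=a)&(q<a+10)
    if w.any():print(a,rr[w].min().round(1),rr[w].max().round(1))
print("tips",ray("top",c1(490,293),10),ray("top",c1(452,348),10))
```

```text
FL [512.41646769 225.44275536  17.22693592] [511.91729452 224.09331295  24.        ]
FR [510.30748638  27.12643923  23.02267542] [510.58029742  27.04010325  24.        ] [509.61365002  26.18800918  24.        ]
stud [555.83418033 125.68913129 115.40292656] [558.11281619 125.98546889 111.        ] [556.0133655  131.00431652 111.        ]
lugs [741.50650632 162.81532079 105.        ] [742.9473323  86.6202229 105.       ]
nut top [637.87327483 126.13859497 261.18660771]
lidFR [574.50123341  37.21554157 258.40239941] lidFL [580.17232012 214.1642018  259.65988169]
[   3    0  122   66 1401]
tail [ 439.81855878 -368.07940539]
[[1.8, 20.5], [1.9, 20.5], [2.0, 20.5], [2.0, 20.5], [2.1, 20.5], [1.8, 21.2], [1.9, 21.3], [1.5, 20.6], [1.6, 20.6], [1.7, 20.5], [1.7, 20.5], [1.8, 20.5], [1.9, 20.6], [1.9, 20.6], [2.0, 20.6], [2.1, 20.6]] [0.30863221 0.95118146] 1.2570416254212737 -11.89373484586238 268.27216155554396 [-3.96294004e-08  1.85566814e+00]
150 -8.2 13.2
160 -8.9 14.0
170 -8.1 82.3
180 -8.0 54.2
190 -22.0 29.7
200 -40.6 42.9
210 -60.9 43.8
220 -37.5 45.3
230 -40.5 45.3
240 -39.7 44.0
250 -35.9 40.4
260 19.2 36.1
tips [ 545.52878391 -144.0365853    10.        ] [ 495.65625432 -110.16478235   10.        ]
```

Checks on these measurements:

| Item | Measured | Expected |
|---|---|---|
| Press front width | 197 mm | 200 mm |
| Stud | (556.5, 126.3) | 45 mm behind the front edge, agrees |
| Lid angle | about 0.8 rad | – |
| Wrench handle width | 20.5 mm | 20 mm |
| Slot direction | 0.974 rad | 0.995 rad |

Next I'll work out the moves that push the lid down.

```bash
cat >> h.py <<'E'
from scipy.spatial.transform import Rotation as Ro
def down(psi,tilt=0,):  # tool y at world angle psi; tilt: z leans to +x (use with psi=pi/2)
    y=np.array([np.cos(psi),np.sin(psi),0]);z=np.array([0,0,-1.])
    R=np.column_stack([np.cross(y,z),y,z]);return Ro.from_euler('y',-tilt).as_matrix()@R
def goal(pos,R,lab=""):
    o=ctrl.observe();R0=o["tool_rot"];rv=Ro.from_matrix(R0.T@R).as_rotvec();d=R0.T@(np.array(pos)-o["ee_pos"])
    print(lab,[round(float(v),3) for v in rv],[round(float(v),1) for v in d],"rows",round(max(np.linalg.norm(d)/62.5,np.linalg.norm(rv)/.188),1))
P0=np.array([636.5,125.7]);YAW=-.01
E
python3 - <<'E'
from h import *
goal((575,181,310),down(np.pi/2,.4))
print(down(np.pi/2,.4))
E
```

```text
[-0.06, -0.398, -0.29] [-498.1, -234.9, -95.3] rows 8.9
[[-9.21060994e-01  5.63987199e-17  3.89418342e-01]
 [ 6.12323400e-17  1.00000000e+00  0.00000000e+00]
 [-3.89418342e-01  2.38449963e-17 -9.21060994e-01]]
```

```bash
python3 nudge.py '[[0,0,0,0,0,-60,0],[-0.06,-0.398,-0.29,-498.1,-234.9,-95.3,0],[-0.06,-0.398,-0.29,-498.1,-234.9,-95.3,0],[-0.06,-0.398,-0.29,-498.1,-234.9,-95.3,0],[-0.06,-0.398,-0.29,-498.1,-234.9,-95.3,0],[-0.06,-0.398,-0.29,-498.1,-234.9,-95.3,0],[-0.06,-0.398,-0.29,-498.1,-234.9,-95.3,0],[-0.06,-0.398,-0.29,-498.1,-234.9,-95.3,0],[-0.06,-0.398,-0.29,-498.1,-234.9,-95.3,0],[-0.06,-0.398,-0.29,-498.1,-234.9,-95.3,0]]' 20
python3 - <<'E'
from h import *
R=down(np.pi/2,.4)
for a in (.9,.8,.65,.5,.35,.2,.1,0,-.04):
    p=(744.5-213*np.cos(a)-3*np.sin(a),181,98.3+213*np.sin(a)-3*np.cos(a)); goal(p,R,(a,np.round(p)))
E
```

```text
t: 1.35
ee_pos: [576.5, 179.2, 310.5]
tool_rot: [[-0.921, 0.001, 0.39], [0.001, 1.0, 0.001], [-0.39, 0.001, -0.921]]
wrist_force: [0.9, 1.0, 0.4]
gripper_width: 0.3
grip_force: 0.0
(0.9, array([610., 181., 263.])) [0.001, 0.001, -0.001] [-12.2, 1.8, 56.4] rows 0.9
(0.8, array([594., 181., 249.])) [0.001, 0.001, -0.001] [7.9, 1.8, 63.4] rows 1.0
(0.65, array([573., 181., 225.])) [0.001, 0.001, -0.001] [36.6, 1.7, 77.5] rows 1.4
(0.5, array([556., 181., 198.])) [0.001, 0.001, -0.001] [62.8, 1.7, 95.8] rows 1.8
(0.35, array([543., 181., 169.])) [0.001, 0.001, -0.001] [85.9, 1.7, 117.8] rows 2.3
(0.2, array([535., 181., 138.])) [0.001, 0.001, -0.001] [105.5, 1.6, 143.0] rows 2.8
(0.1, array([532., 181., 117.])) [0.001, 0.001, -0.001] [116.4, 1.6, 161.3] rows 3.2
(0, array([532., 181.,  95.])) [0.001, 0.001, -0.001] [125.4, 1.6, 180.6] rows 3.5
(-0.04, array([532., 181.,  87.])) [0.001, 0.001, -0.001] [128.5, 1.6, 188.5] rows 3.7
```

```bash
python3 nudge.py '[[0,0,0,-5,0,45,0],[0,0,0,8,0,63,0],[0,0,0,22,0,70,0],[0,0,0,37,0,78,0],[0,0,0,50,0,87,0],[0,0,0,63,0,96,0],[0,0,0,75,0,107,0],[0,0,0,86,0,118,0]]'
python3 nudge.py '[[0,0,0,10,0,13,0],[0,0,0,19,0,25,0],[0,0,0,26,0,35,0],[0,0,0,31,0,44,0],[0,0,0,36,0,54,0],[0,0,0,40,0,63,0]]'
```

```text
t: 2.35
ee_pos: [534.5, 181.7, 165.8]
tool_rot: [[-0.926, -0.002, 0.377], [-0.002, 1.0, -0.0], [-0.377, -0.001, -0.926]]
wrist_force: [-38.7, -3.3, 18.6]
gripper_width: 0.9
grip_force: 20.8
t: 3.1
ee_pos: [514.4, 181.6, 85.0]
tool_rot: [[-0.932, -0.002, 0.362], [-0.002, 1.0, -0.001], [-0.362, -0.002, -0.932]]
wrist_force: [-37.2, 2.3, 3.8]
gripper_width: 0.4
grip_force: 19.1
```

```bash
python3 nudge.py '[[0,0,0,37,0,-15,0],[0,0,0,46,0,-100,0],[0,0,0,46,0,-150,0],[0,0,0,46,0,-150,0]]'
python3 - <<'E'
from h import *
im=ctrl.camera("side");cv2.imwrite("pics/s1.png",cv2.resize(im[100:290,230:430],None,fx=3,fy=3))
E
```

```text
t: 3.6
ee_pos: [430.0, 182.5, 220.6]
tool_rot: [[-0.917, -0.002, 0.4], [-0.001, 1.0, 0.004], [-0.4, 0.003, -0.917]]
wrist_force: [1.3, -0.6, 0.2]
gripper_width: 0.3
grip_force: 0.0
```

View pics/s1.png

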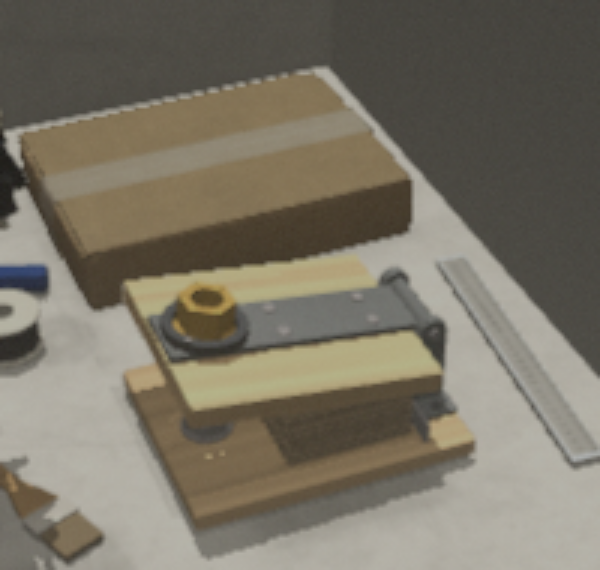

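The side picture shows the platen nearly shut. Its front right top corner is at crop (195,415), and the nut is at crop (205,312) in its ring. I'll push again from above, further back.

Run:
```python
from h import *
R=down(np.pi/2,.2)
goal((548,181,190),R,"above");
K,Rc,t=cam("side")
for z in(95,115,135,155):print(z,ray("side",(230+195/3,100+415/3),z))
R0=ctrl.observe()["tool_rot"]
# second cmd in tilted tool axes
for x,z in((548,150),(546,120),(545,100),(545,93)):print(R.T@(np.array([x,181,z])-(548,181,190)))
```

```text
above [0.003, 0.209, 0.001] [-96.7, -1.6, 74.1] rows 1.9
95 [526.40768453  65.49124196  95.        ]
115 [519.706123    43.28104422 115.        ]
135 [513.00456147  21.07084649 135.        ]
155 [506.30299994  -1.13935125 155.        ]
[ 7.94677323e+00 -4.86599520e-16  3.92026631e+01]
[ 1.58669863e+01 -9.71572700e-16  6.82073218e+01]
[ 2.08204395e+01 -1.27488423e-15  8.76099840e+01]
[ 2.22111248e+01 -1.36003915e-15  9.44704501e+01]
```

```bash
python3 nudge.py '[[0.003,0.209,0.001,-96.7,8,74,0],[0.003,0.209,0.001,-96.7,8,74,0],[0.003,0.209,0.001,-96.7,8,74,0]]'
python3 nudge.py '[[0,0,0,8,0,39,0],[0,0,0,13,0,55,0],[0,0,0,16,0,68,0],[0,0,0,19,0,79,0],[0,0,0,21,0,88,0],[0,0,0,22,0,94,0],[0,0,0,22,0,98,0],[0,0,0,22,0,98,0]]'
```

```text
t: 4.03
ee_pos: [547.8, 188.3, 177.6]
tool_rot: [[-0.984, 0.003, 0.181], [0.003, 1.0, -0.004], [-0.181, -0.003, -0.984]]
wrist_force: [0.1, 0.2, -0.4]
gripper_width: 0.2
grip_force: 0.0
t: 5.03
ee_pos: [544.2, 189.3, 84.1]
tool_rot: [[-0.982, 0.002, 0.191], [0.001, 1.0, -0.002], [-0.191, -0.001, -0.982]]
wrist_force: [-0.6, -1.3, -0.1]
gripper_width: 0.2
grip_force: 0.0
```

Run:
```python
from h import *
im=ctrl.camera("side");tp=ctrl.camera("top")
a=cv2.resize(im[120:270,230:390],(500,470));b=cv2.resize(tp[160:300,190:340],(300*470//280,470))
cv2.imwrite("pics/s2.png",np.hstack([a,b])[:, :800]);print(np.hstack([a,b]).shape)
```

```text
(470, 1003, 3)
```

View pics/s2.png

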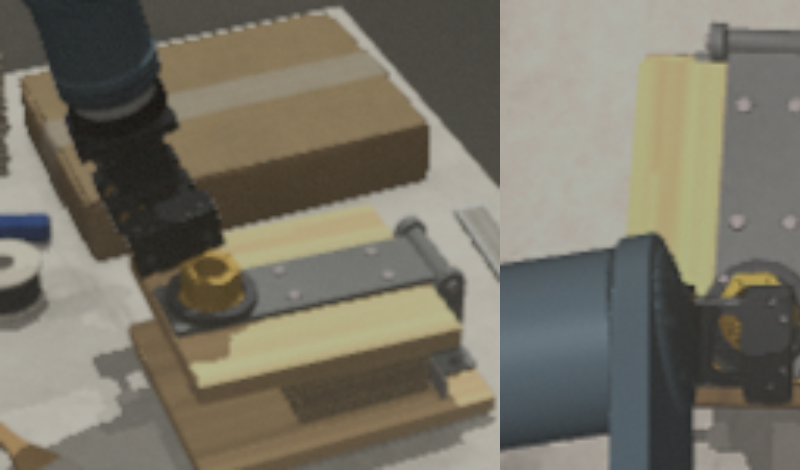

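```bash
python3 nudge.py '[[0,0,0,0,0,0,0],[0,0,0,0,0,0,0]]'
python3 - <<'E'
from h import *
c=(293.4,243.8)
for z in(85,95,105,115):print(z,ray("side",c,z))
# nut brass mask
im=ctrl.camera("side");h=cv2.cvtColor(im,cv2.COLOR_BGR2HSV)
m=((h[...,0]>14)&(h[...,0]<26)&(h[...,1]>150)&(h[...,2]>60)).astype(np.uint8);m[:180]=0;m[230:]=0;m[:,:270]=0;m[:,330:]=0
ys,xs=np.where(m);print(xs.min(),xs.max(),ys.min(),ys.max(),xs.mean(),ys.mean())
for z in (131.3,133):print(proj("side",(556.5,126.3,z)))
print(proj("side",(544,189,84)))
E
```

```text
t: 5.38
ee_pos: [544.1, 189.3, 84.3]
tool_rot: [[-0.982, 0.001, 0.191], [0.001, 1.0, -0.002], [-0.191, -0.002, -0.982]]
wrist_force: [-0.2, -0.4, -0.8]
gripper_width: 0.7
grip_force: 0.0
85 [519.81692692  59.40202296  85.        ]
95 [516.58935184  48.51001361  95.        ]
105 [513.36177675  37.61800426 105.        ]
115 [510.13420166  26.72599491 115.        ]Traceback (most recent call last):
  File "<stdin>", line 7, in <module>
    return umr_minimum(a, axis, None, out, keepdims, initial, where)
ValueError: zero-size array to reduction operation minimum which has no identity
```

Run:
```python
from h import *
print("tip",proj("side",(544,189,84)),proj("top",(544,189,84)), "nuttop",proj("side",(556.5,126.3,131.3)),proj("top",(556.5,126.3,131.3)))
sx,sy=160/500,150/470
print("nut top px side",230+212*sx,120+265*sy)
s=150/(300*470//280)
print("left edge", ray("top",(190+(630-500)*s,160+232*140/470),95), ray("top",(190+(640-500)*s,160+58*140/470),95))
print([ (z,ray("side",(230+212*sx,120+265*sy),z).round(1)) for z in (131,140,150)])
im=ctrl.camera("side");cv2.imwrite("pics/s3.png",cv2.resize(im[170:260,260:360],None,fx=6,fy=6,interpolation=cv2.INTER_CUBIC))
o=ctrl.observe();print(o["joints"],o["joint_torque"],o["wrist_force"])
```

```text
tip [285.87519384 210.53799605] [239.64457169 259.71491521] nuttop [297.84247577 208.57647527] [266.15642312 250.55377522]
nut top px side 297.84000000000003 204.5744680851064
left edge [609.62879881 214.68322266  95.        ] [728.92645134 215.00468859  95.        ]
[(131, array([561.9, 141.8, 131. ])), (140, array([558.3, 130.4, 140. ])), (150, array([554.4, 117.8, 150. ]))]
[ 0.14638734  0.22314627  1.8625673  -0.03889533  0.86630778 -1.4007112 ] [-4.71677326e-03 -4.07499433e+01 -2.94781333e+01 -1.18843960e-01
 -7.61584137e-01 -2.99440937e-03] [ 0.239085   -0.24505028  0.44331802]
```

View pics/s3.png

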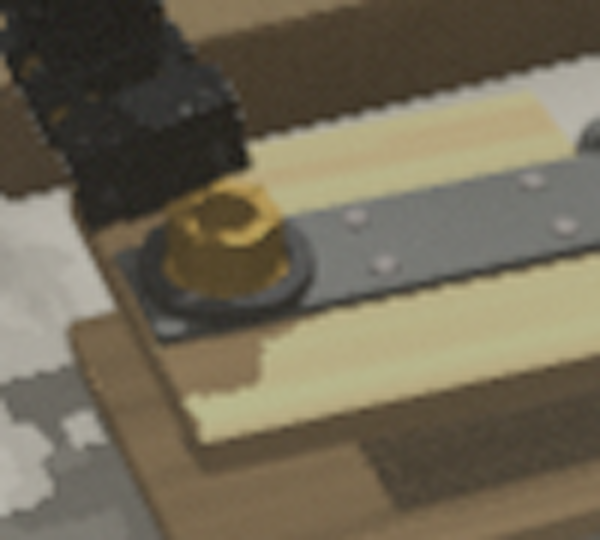

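```bash
python3 - <<'E'
from h import *
for p in ((90,225),(180,200),(245,165)):
  for z in (95,100): print(p,ray("side",(260+p[0]/6,170+p[1]/6),z).round(1))
E
python3 nudge.py '[[0,0,0,0,0,6,0],[0,0,0,0,0,6,0]]'
python3 nudge.py '[[0,0,0,0,0,-40,0],[0,0,0,0,0,-40,0],[0,0,0,0,0,-40,0]]'
python3 nudge.py '[[0,0,0,0,0,16,0],[0,0,0,0,0,16,0]]'
```

```text
(90, 225) [518.5 197.7  95. ]
(90, 225) [516.9 191.3 100. ]
(180, 200) [559.4 199.9  95. ]
(180, 200) [557.5 193.5 100. ]
(245, 165) [593.5 213.   95. ]
(245, 165) [591.4 206.5 100. ]
t: 5.72
ee_pos: [545.0, 189.2, 77.7]
tool_rot: [[-0.982, 0.001, 0.19], [0.001, 1.0, -0.002], [-0.19, -0.002, -0.982]]
wrist_force: [0.9, 0.1, -0.8]
gripper_width: 0.1
grip_force: 0.1
t: 6.1
ee_pos: [537.3, 189.3, 117.1]
tool_rot: [[-0.982, 0.001, 0.191], [0.001, 1.0, -0.002], [-0.191, -0.002, -0.982]]
wrist_force: [0.9, 0.5, -0.5]
gripper_width: 0.2
grip_force: 0.0
t: 6.35
ee_pos: [538.8, 188.9, 98.7]
tool_rot: [[-0.983, 0.002, 0.186], [0.001, 1.0, -0.003], [-0.186, -0.002, -0.983]]
wrist_force: [0.5, -0.0, -0.2]
gripper_width: 0.6
grip_force: 0.0
```

```bash
python3 nudge.py '[[0,0,0,0,0,-60,0],[0,0,0,20,50,-110,0],[0,0,0,40,110,-110,0],[0,0,0,60,170,-110,0],[0,0,0,80,220,-110,0],[0,0,0,80,220,-110,0],[0,0,0,80,220,-110,0]]'
python3 - <<'E'
from h import *
T=ctrl.camera("top");S=ctrl.camera("side")
a=cv2.resize(S[140:270,250:400],(510,442),interpolation=cv2.INTER_CUBIC);b=cv2.resize(T[165:290,220:325],(290,345),interpolation=cv2.INTER_CUBIC)
b=np.vstack([b,np.zeros((97,290,3),np.uint8)])
cv2.imwrite("pics/s4.png",np.hstack([a,b]));cv2.imwrite("pics/T4.png",T);cv2.imwrite("pics/S4.png",S)
E
```

```text
t: 7.22
ee_pos: [441.0, 409.4, 193.2]
tool_rot: [[-0.982, 0.0, 0.19], [-0.0, 1.0, -0.003], [-0.19, -0.003, -0.982]]
wrist_force: [0.8, 0.1, 0.8]
gripper_width: 0.5
grip_force: 0.0
```

View pics/s4.png

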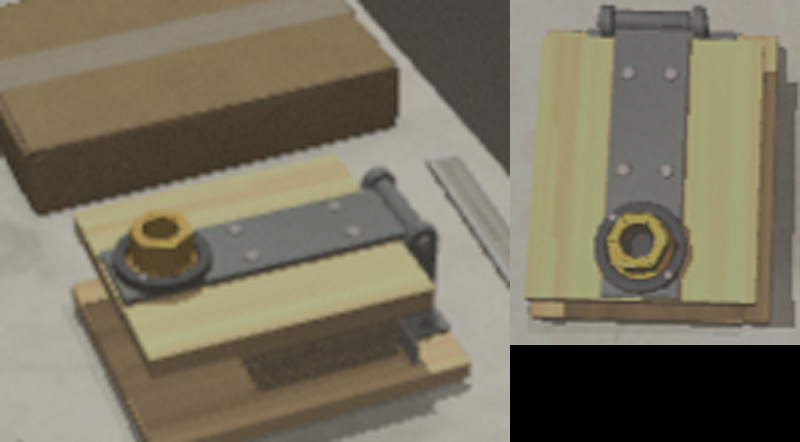

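Run:
```python
from h import *
t=lambda x,y:(220+(x-510)/2.762,165+y/2.76); s=lambda x,y:(250+x/3.4,140+y/3.4)
print("FR",tri(t(757,302),s(150,358)));print("FL",tri(t(527,297),s(77,213)))
print("nut",tri(t(637,240),s(163,227)))
print("RR",tri(t(764,37),s(433,288)))
print("ring",tri(t(643,247),s(160,258)))
for a in (0,.04,.08,.15):
  c,sn=np.cos(a),np.sin(a)
  for y in(-90,90):
    p=(744.5-228*c-3*sn,124.8+y,98.3+228*sn-3*c);print(a,y,proj("top",p),proj("side",p))
print(t(757,302),s(150,358),t(527,297),s(77,213))
```

```text
FR [513.00267905  34.90128217 102.43110573]
FL [515.08865038 213.39777479  99.78705124]
nut [554.532372   125.48946849 137.25291437]
RR [727.84878985  35.41570097  97.10219822]
ring [552.25252117 123.91856888 111.69482223]
0 -90 [309.70096228 272.82512866] [295.28740057 247.35651476]
0 90 [226.14997006 271.1625323 ] [272.23076816 203.82991221]
0.04 -90 [309.57996221 272.16487112] [295.12930392 244.39241549]
0.04 90 [225.35836978 270.48998163] [271.98586364 200.9629937 ]
0.08 -90 [309.46160359 271.32391033] [295.12063745 241.36242687]
0.08 90 [224.56522069 269.63695235] [271.87678461 198.04101611]
0.15 -90 [309.26169613 269.40915863] [295.47149385 235.91589881]
0.15 90 [223.17788363 267.70172653] [272.0185745  192.80939079]
(309.4279507603186, 274.4202898550725) (294.11764705882354, 245.29411764705884) (226.15496017378712, 272.60869565217394) (272.6470588235294, 202.64705882352942)
```

Run:
```python
from h import *
o=ctrl.observe();print(proj("side",(166.2,549.9,214.5)),"now",proj("top",o["ee_pos"]),proj("side",o["ee_pos"]),o["ee_pos"])
S=cv2.imread("pics/S4.png");T=cv2.imread("pics/T4.png")
a=S[60:200,130:270];b=T[200:330,90:220]
cv2.imwrite("pics/s5.png",np.hstack([cv2.resize(a,(400,400)),cv2.resize(b,(400,400))]))
```

```text
[107.40916515 128.81679281] now [114.89368737 299.59961135] [221.16559175 140.17674331] [441.87923359 408.41961419 193.77423146]
```

View pics/s5.png

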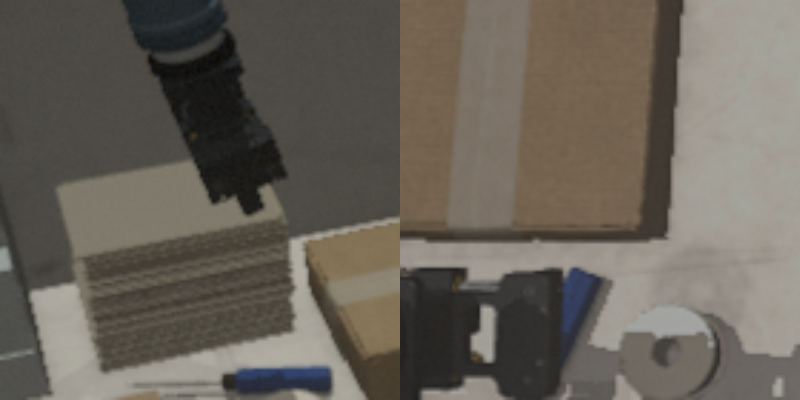

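The tip shows about 7 px higher than the reported TCP projects, so the physical fingertip seems to end about 20 mm short of the TCP. The platen looks about 0.02 rad open. I'll find it by touch.

```bash
python3 nudge.py '[[0,0,0,-30,-110,0,0],[0,0,0,-60,-160,20,0],[0,0,0,-80,-220,50,0],[0,0,0,-80,-220,50,0],[0,0,0,-80,-220,80,0],[0,0,0,-80,-220,110,0],[0,0,0,-80,-220,116,0],[0,0,0,-80,-220,116,0]]'
python3 nudge.py '[[0,0,0,0,0,5,0],[0,0,0,0,0,5,0]]'
python3 nudge.py '[[0,0,0,0,0,5,0],[0,0,0,0,0,5,0]]'
python3 nudge.py '[[0,0,0,0,0,5,0],[0,0,0,0,0,5,0]]'
```

```text
t: 8.32
ee_pos: [541.9, 188.5, 96.3]
tool_rot: [[-0.982, 0.003, 0.191], [0.002, 1.0, -0.002], [-0.191, -0.002, -0.982]]
wrist_force: [0.3, 0.5, 1.0]
gripper_width: 0.5
grip_force: 0.0
t: 8.57
ee_pos: [543.0, 189.5, 91.7]
tool_rot: [[-0.981, 0.001, 0.192], [0.001, 1.0, -0.002], [-0.192, -0.001, -0.981]]
wrist_force: [-0.1, -0.1, 0.2]
gripper_width: 0.2
grip_force: 0.0
t: 8.82
ee_pos: [543.4, 189.4, 85.8]
tool_rot: [[-0.982, 0.001, 0.19], [0.001, 1.0, -0.002], [-0.19, -0.002, -0.982]]
wrist_force: [0.3, 0.0, -0.5]
gripper_width: 0.6
grip_force: 0.0
t: 9.07
ee_pos: [544.2, 189.2, 80.6]
tool_rot: [[-0.982, 0.001, 0.19], [0.001, 1.0, -0.002], [-0.19, -0.002, -0.982]]
wrist_force: [0.1, 0.7, 0.0]
gripper_width: 0.7
grip_force: 0.0
```

```bash
python3 nudge.py '[[0,0,0,0,0,5,0],[0,0,0,0,0,5,0]]'
python3 nudge.py '[[0,0,0,0,0,4,0],[0,0,0,0,0,4,0]]'
python3 nudge.py '[[0,0,0,0,0,3,0],[0,0,0,0,0,3,0]]'
python3 nudge.py '[[0,0,0,0,0,3,0],[0,0,0,0,0,3,0]]' | grep -E 'ee_pos|force'
```

```text
t: 9.32
ee_pos: [545.5, 189.2, 76.0]
tool_rot: [[-0.982, 0.002, 0.191], [0.001, 1.0, -0.002], [-0.191, -0.002, -0.982]]
wrist_force: [0.0, -0.3, -0.2]
gripper_width: 0.3
grip_force: 0.0
t: 9.57
ee_pos: [546.4, 189.3, 73.9]
tool_rot: [[-0.982, 0.001, 0.191], [0.001, 1.0, -0.002], [-0.191, -0.002, -0.982]]
wrist_force: [-9.1, -2.5, 16.1]
gripper_width: 0.5
grip_force: 8.1
t: 9.82
ee_pos: [546.5, 189.4, 73.5]
tool_rot: [[-0.982, 0.0, 0.19], [-0.0, 1.0, -0.003], [-0.19, -0.003, -0.982]]
wrist_force: [-25.0, -5.6, 41.8]
gripper_width: 0.2
grip_force: 20.9
ee_pos: [546.7, 189.4, 73.1]
wrist_force: [-41.0, -7.5, 67.9]
grip_force: 34.2
```

```bash
python3 nudge.py '[[0,0,0,0,0,-11,0],[0,0,0,0,0,-15,0]]' | grep -E 'ee_pos|force'
python3 - <<'E'
from h import *
for s in(-48,48):
  for z in (194,214,234): print(s,z,proj("side",(166+.29*s,550+.957*s,z)))
s=cv2.imread("pics/side0.png")[60:140,50:130]
m=(s.max(2)<60).astype(np.uint8)
for y in range(30,80,3): print(y+60,[int(x)+50 for x in np.where(m[y])[0][[0,-1]]] if m[y].any() else None, int(m[y].sum()))
E
```

```text
ee_pos: [545.0, 189.4, 82.1]
wrist_force: [0.3, 0.5, -0.2]
grip_force: 0.0
-48 194 [105.17056772 144.6233741 ]
-48 214 [103.01386142 137.96208038]
-48 234 [100.81584961 131.17320872]
48 194 [113.49475772 126.93733068]
48 214 [111.5237881  120.45923963]
48 234 [109.5170278  113.86351344]
90 [79, 109] 31
93 [78, 109] 32
96 [71, 110] 40
99 [70, 110] 41
102 [71, 110] 40
105 [71, 111] 41
108 [74, 112] 39
111 [75, 112] 36
114 [90, 99] 10
117 [91, 99] 9
120 [92, 128] 10
123 [93, 101] 9
126 [95, 129] 9
129 [96, 129] 10
132 [129, 129] 1
135 None 0
138 [68, 68] 1
```

Run:
```python
from h import *
T=cv2.imread("pics/T4.png");S=cv2.imread("pics/S4.png")
for n,I in(("top",T),("side",S)):
    # rectify plane z=132.5 around nut, 4 px/mm, 80mm
    c=np.array([556,126]);g=np.float32([[c[0]+40,c[1]+40],[c[0]+40,c[1]-40],[c[0]-40,c[1]-40],[c[0]-40,c[1]+40]])
    src=np.float32([proj(n,(*p,132.5)) for p in g]);H=cv2.getPerspectiveTransform(src,np.float32([[0,0],[320,0],[320,320],[0,320]]))
    W=cv2.warpPerspective(I,H,(320,320),flags=cv2.INTER_CUBIC)   # up=+x, left=+y
    h=cv2.cvtColor(W,cv2.COLOR_BGR2HSV);m=((h[...,1]>110)&(h[...,0]>12)&(h[...,0]<30)&(h[...,2]>70)).astype(np.uint8)
    k,l,st,ce=cv2.connectedComponentsWithStats(m)
    d=[np.hypot(*(ce[i]-160)) if st[i,4]>500 else 999 for i in range(k)];i=int(np.argmin(d))
    b=(l==i).astype(np.uint8);cs=cv2.findContours(b,0,2)[0];ct=max(cs,key=cv2.contourArea);hull=cv2.convexHull(ct)
    print(n,st[i],ce[i])
    ap=cv2.approxPolyDP(hull,6,True)[:,0]
    for a,bb in zip(ap,np.roll(ap,-1,0)):
        v=bb-a;wx,wy=-v[1],-v[0];print(a,np.hypot(*v).round()/4,"dir deg mod60",round(np.degrees(np.arctan2(wy,wx))%60,1))
    # bright top face
    v=h[...,2]; print("V pct",np.percentile(v[b>0],[10,30,50,70,90]))
    cv2.imwrite(f"pics/w_{n}.png",W)
```

```text
top [    0     0   320   320 84648] [159.40576269 154.39290946]
[319   0] 79.75 dir deg mod60 0.0
[319 319] 79.75 dir deg mod60 30.0
[  0 319] 79.75 dir deg mod60 0.0
[0 0] 79.75 dir deg mod60 30.0
V pct [ 76.  87. 104. 117. 164.]
side [    0     0   320   320 58284] [134.57140896 143.98133278]
[319   0] 79.75 dir deg mod60 0.0
[319 319] 79.75 dir deg mod60 30.0
[  0 319] 79.75 dir deg mod60 0.0
[0 0] 79.75 dir deg mod60 30.0
V pct [ 85. 118. 176. 177. 178.]
```

Run:
```python
from h import *
for n in("top","side"):
    W=cv2.imread(f"pics/w_{n}.png");h=cv2.cvtColor(W,cv2.COLOR_BGR2HSV);m=((h[...,1]>170)&(h[...,0]>12)&(h[...,0]<30)).astype(np.uint8)
    m=cv2.morphologyEx(m,cv2.MORPH_CLOSE,np.ones((9,9)))
    for vmin in (0,100):
        b=m*(h[...,2]>=vmin).astype(np.uint8);cs=cv2.findContours(b,0,2)[0];ct=max(cs,key=cv2.contourArea);hull=cv2.convexHull(ct)
        M=cv2.moments(hull);print(n,vmin,cv2.boundingRect(ct),"ctr",M["m10"]/M["m00"],M["m01"]/M["m00"])
        ap=cv2.approxPolyDP(hull,5,True)[:,0]
        for a,bb in zip(ap,np.roll(ap,-1,0)):
            v=bb-a;print("  ",a,np.hypot(*v).round()/4,"mod60",round(np.degrees(np.arctan2(-v[0],-v[1]))%60,1))
```

```text
Traceback (most recent call last):
ValueError: max() iterable argument is empty
```

Run:
```python
from h import *
for n in("top","side"):
    W=cv2.imread(f"pics/w_{n}.png");h=cv2.cvtColor(W,cv2.COLOR_BGR2HSV)
    for r in range(40,300,20):print(" ".join("%3d/%3d"%tuple(h[r,c,1:]) for c in range(40,300,20)))
    print()
```

```text
73/168  15/117   9/118   9/117   9/116   9/115   9/114   9/115   7/115   9/116  11/114  11/115   7/114
 75/167  21/120  11/118   7/106   9/ 89  12/ 85  15/ 85   9/ 85   9/ 82  12/ 83  12/107   7/115   5/101
 73/167  11/116  13/ 95   3/ 84  32/ 96  38/ 93  49/ 89  65/106  14/ 89   6/ 88  12/ 83  13/ 99   5/104
 74/165  20/104  14/151 123/137 132/166 133/172 133/171 128/167 124/158  52/ 78   3/ 89  12/ 84   7/ 77
 59/135   6/ 83  37/ 82 131/169 127/151 101/ 81  66/ 62 105/ 85 130/167 133/140  67/ 76   9/ 88   3/ 80
 20/ 90   6/ 80 124/138 130/155  68/ 64  67/ 69  57/ 72  57/ 71 124/125 119/170 131/128  17/ 77   6/ 88
  6/ 84  40/ 89 130/167 117/109  70/ 76  26/ 68   6/ 88   6/ 86   4/ 69 125/163 123/141  93/ 85   6/ 88
 12/ 87  50/ 77 133/163 126/125  34/ 68  10/ 77   9/ 86  11/ 89   6/ 83 137/169 102/117 100/ 94  11/ 67
  3/ 85  19/ 68 113/165 121/173  42/ 66   7/ 72   9/ 89   3/ 87 101/131 129/164  80/ 67 111/103   6/ 81
 11/ 89   7/ 77 135/159 133/163 130/157 111/120  79/113 122/150 127/163 112/109 115/102  95/ 83   9/ 89
 31/ 99   3/ 86  91/126 100/163 115/166 125/167 128/159 128/1
[... 903 characters left out ...]
/ 86 131/ 82 121/ 84 128/ 82 134/103 135/161 125/165 124/ 82 123/ 81 131/ 80
 82/177 128/172 134/148 120/ 72 121/ 84 121/ 84 121/ 78 135/130 132/178 129/130 123/ 79 123/ 83 121/ 84
 66/177 103/175 133/169 129/101 111/ 69 120/ 81 132/108 138/159 136/158 127/ 92 120/ 85 125/ 86 120/ 85
 65/177  79/177 127/173 133/169 137/168 133/157 131/170 118/167 136/129 128/ 80 125/ 86 121/ 84 121/ 84
 66/177  75/177  87/176 119/154 143/143 133/146 130/133 133/117 126/ 87 120/ 85 122/ 86 125/ 86 120/ 87
 68/177  75/177  75/177  68/179  53/136  48/ 80  91/ 76 121/ 74 131/ 76 118/ 78 119/ 79 128/ 82 129/ 85
 67/178  78/177  75/177  69/178  63/170  28/100   3/ 82  23/ 68 108/ 64 131/101 134/105 123/ 91 133/134
```

Run:
```python
from h import *
W=cv2.imread("pics/w_top.png");h=cv2.cvtColor(W,cv2.COLOR_BGR2HSV)
m=((h[...,1]>95)&(h[...,2]>118)).astype(np.uint8);m[:70]=0
k,l,st,ce=cv2.connectedComponentsWithStats(m);i=1+st[1:,4].argmax();b=(l==i).astype(np.uint8)
for r in range(70,290,8):print("".join("#" if b[r,c] else "." for c in range(40,300,4)))
W=cv2.imread("pics/w_side.png");h=cv2.cvtColor(W,cv2.COLOR_BGR2HSV)
m2=((h[...,1]>112)&(h[...,2]>118)&(h[...,2]<250)).astype(np.uint8)
for r in range(60,270,8):print("".join("#" if m2[r,c] else "." for c in range(20,300,4)))
hull=cv2.convexHull(max(cv2.findContours(b,0,2)[0],key=cv2.contourArea));ap=cv2.approxPolyDP(hull,5,True)[:,0]
for a,bb in zip(ap,np.roll(ap,-1,0)):
    v=bb-a;print("  ",a,np.hypot(*v).round()/4,"mod60",round(np.degrees(np.arctan2(-v[0],-v[1]))%60,1))
```

```text
.................................................................
.................................................................
...............................#######...........................
.................#######################.........................
..............##############################.....................
..............################################...................
............############.............##########..................
...........##########.................##########.................
..........########.....................#######...#...............
..........#######........................##########..............
........########..........................##########.............
.......########............................#########.............
......#########...........................##########.............
.......########...........................#########..............
.......#########..........................########...............
........#########.........................#######................
........##########......................####
[... 2280 characters left out ...]
####.........................
..................########################............................
......................############....................................
......................................................................
......................................................................
......................................................................
   [184  84] 11.25 mod60 56.7
   [222 109] 8.5 mod60 34.2
   [241 137] 9.25 mod60 3.1
   [243 174] 26.0 mod60 44.4
   [215 274] 8.75 mod60 48.4
   [182 285] 10.5 mod60 30.0
   [140 285] 9.5 mod60 3.4
   [106 268] 10.0 mod60 42.0
   [ 79 238] 19.25 mod60 11.2
   [ 64 162] 18.5 mod60 32.7
   [98 96] 21.75 mod60 37.9
```

Run:
```python
from h import *
for n,cut in(("side",20),("top",70)):
    W=cv2.imread(f"pics/w_{n}.png");h=cv2.cvtColor(W,cv2.COLOR_BGR2HSV)
    m=((h[...,1]>112 if n=="side" else h[...,1]>95)&(h[...,2]>118)).astype(np.uint8);m[:cut]=0;m[260:]=0;m[:75]=0;m[:,250:]=0
    k,l,st,ce=cv2.connectedComponentsWithStats(m);i=1+st[1:,4].argmax()
    hull=cv2.convexHull(max(cv2.findContours((l==i).astype(np.uint8),0,2)[0],key=cv2.contourArea))
    if n=="top": hull=hull
    f=np.zeros((320,320),np.uint8);cv2.fillPoly(f,[hull],1)
    M=cv2.moments(f,True);cx,cy=M["m10"]/M["m00"],M["m01"]/M["m00"]
    yy,xx=np.nonzero(f);z=(-(yy-cy))+1j*(-(xx-cx))   # world x + i y
    c6=(z**6).sum();ang=np.degrees(np.angle(c6))/6  # corner direction mod60
    print(n,(cx,cy),"world",556+(160-cy)/4,126+(160-cx)/4,"area mm2",M["m00"]/16,"corner mod60",ang%60,"edge dir mod60",(ang+120-0)%60, abs(c6)/(abs(z)**6).sum())
```

```text
side (137.90650576248538, 161.8557708368131) world 555.5360572907967 131.52337355937865 area mm2 1496.75 corner mod60 33.07693961919989 edge dir mod60 33.07693961919989 0.14775244979829474
top (152.13672953989425, 171.2127693157604) world 553.1968076710599 127.96581761502644 area mm2 1583.875 corner mod60 30.404670650342123 edge dir mod60 30.404670650342126 0.11578372474707053
```

```bash
python3 nudge.py '[[0,0,0,-10,0,-60,0],[0,0,0,-10,0,-90,88],[0,0,0,-10,0,-90,88],[0,0,0,-10,0,-90,88]]' | grep -E 'ee_pos|width'
python3 - <<'E'
from h import *
goal((555.5,126,150),down(np.radians(122)))
E
```

```text
ee_pos: [536.4, 189.2, 169.7]
gripper_width: 28.4
 [-0.055, 0.184, -0.558] [-15.1, -63.1, 23.1] rows 3.1
```

```bash
python3 nudge.py '[[0,0,0,0,0,0,88],[-0.018,0.061,-0.186,-5,-21,0,88],[-0.037,0.122,-0.372,-10,-42,0,88],[-0.055,0.184,-0.558,-15.1,-63.1,10,88],[-0.055,0.184,-0.558,-15.1,-63.1,23,88],[-0.055,0.184,-0.558,-15.1,-63.1,23,88]]' | grep -E 'ee_pos|width|rot|force'
python3 - <<'E'
from h import *
goal((555.5,126,94),down(np.radians(122)))
print(ctrl.observe()["joints"])
E
```

```text
ee_pos: [554.8, 126.6, 149.2]
tool_rot: [[-0.849, -0.528, -0.002], [-0.528, 0.849, 0.001], [0.001, 0.002, -1.0]]
wrist_force: [0.5, -0.1, -0.8]
gripper_width: 87.6
grip_force: 0.0
 [0.002, -0.001, -0.003] [-0.4, -1.0, 55.2] rows 0.9
[ 1.53828603e-02  2.36000219e-01  1.68179767e+00  8.24743243e-04
  1.22549582e+00 -2.11155925e+00]
```

```bash
python3 nudge.py '[[0,0,0,0,0,25,88],[0,0,0,0,0,45,88],[0,0,0,0,0,53,88],[0,0,0,0,0,53,88]]' | grep -E 'ee_pos|width|force'
python3 nudge.py '[[0,0,0,0,0,0,36],[0,0,0,0,0,0,36],[0,0,0,0,0,0,36],[0,0,0,0,0,0,36],[0,0,0,0,0,0,36],[0,0,0,0,0,0,36],[0,0,0,0,0,0,36]]' 15
```

```text
ee_pos: [555.9, 126.9, 98.6]
wrist_force: [0.7, -0.6, 0.5]
gripper_width: 88.0
grip_force: 0.0
t: 12.95
ee_pos: [555.2, 128.4, 98.9]
tool_rot: [[-0.848, -0.53, 0.0], [-0.53, 0.848, 0.004], [-0.002, 0.003, -1.0]]
wrist_force: [-4.2, 7.6, 4.6]
gripper_width: 40.9
grip_force: 14.9
```

```bash
python3 nudge.py '[[0,0,0,0,2,0,36],[0,0,0.17,0,2,0,36],[0,0,0.34,0,2,0,36],[0,0,0.51,0,2,0,36],[0,0,0.68,0,2,0,36],[0,0,0.85,0,2,0,36],[0,0,1.02,0,2,0,36],[0,0,1.19,0,2,0,36],[0,0,1.36,0,2,0,36],[0,0,1.36,0,2,0,36]]' 30
python3 -c "
from h import *
o=ctrl.observe();print(o['ft_torque'],o['joints'][5],np.degrees(np.arctan2(o['tool_rot'][1,1],o['tool_rot'][0,1])))"
```

```text
t: 14.2
ee_pos: [555.0, 127.0, 98.2]
tool_rot: [[-0.696, 0.718, 0.001], [0.718, 0.696, -0.001], [-0.002, 0.0, -1.0]]
wrist_force: [-0.5, -4.6, -4.6]
gripper_width: 40.8
grip_force: 29.8
[-0.68206256  0.04890854 -0.07806102] -0.7526214682102969 44.13389790081471
```

```bash
cat > st.py <<'E'
from h import *
o=ctrl.observe();print(o["t"],o['ee_pos'].round(1),'F',o['wrist_force'].round(1),'T',o['ft_torque'].round(2),'psi',np.degrees(np.arctan2(o['tool_rot'][1,1],o['tool_rot'][0,1])).round(1),'w',round(o["gripper_width"],1),round(o["grip_force"],1))
E
python3 nudge.py '[[0,0,0.17,0,0,0,36],[0,0,0.34,0,0,0,36],[0,0,0.51,0,0,0,36],[0,0,0.68,0,0,0,36],[0,0,0.85,0,0,0,36],[0,0,1.0,0,0,0,36],[0,0,1.1,0,0,0,36],[0,0,1.1,0,0,0,36]]' >/dev/null; python3 st.py
python3 nudge.py '[[0,0,0.1,0,0,0,36],[0,0,0.1,0,0,0,36]]' >/dev/null; python3 st.py
python3 nudge.py '[[0,0,0.08,0,0,0,36],[0,0,0.08,0,0,0,36]]' >/dev/null; python3 st.py
python3 nudge.py '[[0,0,0.04,0,0,0,36],[0,0,0.04,0,0,0,36]]' >/dev/null; python3 st.py
```

```text
15.2 [553.8 126.7  97.5] F [-2.6 -5.3 -3.9] T [-0.98  0.47 -0.07] psi -18.8 w 40.8 29.8
15.45 [553.6 126.8  97.5] F [-4.1 -5.5 -4. ] T [-1.    0.55 -0.01] psi -24.5 w 40.7 29.8
15.7 [553.6 126.8  97.4] F [-2.4 -5.1 -4.3] T [-1.02  0.55  0.01] psi -29.1 w 40.9 29.9
15.95 [553.5 126.8  97.4] F [-3.4 -5.7 -4.8] T [-0.96  0.57  0.06] psi -31.3 w 40.8 29.9
```

```bash
python3 nudge.py '[[0,0,0.05,0,0,0,36],[0,0,0.05,0,0,0,36]]' >/dev/null; python3 st.py
python3 nudge.py '[[0,0,0.05,0,0,0,36],[0,0,0.05,0,0,0,36]]' >/dev/null; python3 st.py
```

```text
16.2 [553.5 126.8  97.4] F [-3.  -4.2 -5.4] T [-1.    0.55  0.72] psi -34.1 w 40.3 30.3
16.45 [553.4 126.9  97.4] F [-3.5 -3.7 -3.8] T [-0.89  0.62  0.71] psi -37.0 w 40.9 30.3
```

```bash
python3 nudge.py '[[0,0,0,0,0,0,88],[0,0,0,0,0,0,88],[0,0,0,0,0,0,88],[0,0,0,0,0,0,88],[0,0,0,0,0,-60,88],[0,0,0,0,0,-80,88],[0,0,0,0,0,-80,88],[0,0,0,0,0,-80,88]]' >/dev/null; python3 st.py
python3 - <<'E'
from h import *
print("pot",ray("top",(447.5,195.5),82), "c1",ray("top",(200+646/2.6,155+106/2.6),82))
d=np.array([np.cos(1.257),np.sin(1.257)]);o=np.array([468.6,-273.3])+[-1.5,1.5];print(o)
goal((*o,60),down(np.radians(-18)))
E
```

```text
17.45 [554.4 127.9 177.6] F [-0.5  0.7  0.2] T [-0.1   0.14 -0.05] psi -37.3 w 88.1 0.0
pot [ 699.65605705 -269.39514101   82.        ] c1 [ 699.06762644 -271.52986646   82.        ]
[ 467.1 -271.8]
 [0.0, -0.001, -0.336] [-371.0, 172.6, 117.3] rows 6.8
```

```bash
python3 nudge.py '[[0,0,-0.1,-55,25,0,88],[0,0,-0.2,-110,50,0,88],[0,0,-0.336,-165,75,0,88],[0,0,-0.336,-371,172.6,20,88],[0,0,-0.336,-371,172.6,40,88],[0,0,-0.336,-371,172.6,60,88],[0,0,-0.336,-371,172.6,117,88],[0,0,-0.336,-371,172.6,117,88],[0,0,-0.336,-371,172.6,117,88],[0,0,-0.336,-371,172.6,117,88]]' >/dev/null; python3 st.py
python3 nudge.py '[[0,0,0,0,0,40,70],[0,0,0,0,0,66,70],[0,0,0,0,0,70,70],[0,0,0,0,0,70,70]]'>/dev/null; python3 st.py
python3 nudge.py '[[0,0,0,0,0,5,70],[0,0,0,0,0,5,70]]'>/dev/null; python3 st.py
```

```text
18.7 [ 468.2 -271.1   61.6] F [ 1.1  0.4 -0.4] T [-0.03  0.07  0.05] psi -18.0 w 87.9 0.0
19.2 [ 469.2 -271.8   -7.3] F [ 0.2 -0.3  0.2] T [-0.03  0.08  0.02] psi -18.0 w 70.3 0.0
19.45 [ 468.6 -271.9  -12.9] F [ 0.5 -0.4  0.3] T [-0.07  0.04 -0.01] psi -18.0 w 70.2 0.0
```

```bash
for i in 1 2; do python3 nudge.py '[[0,0,0,0,0,4,70],[0,0,0,0,0,4,70]]'>/dev/null; python3 st.py; done
python3 nudge.py '[[0,0,0,0,0,3,70],[0,0,0,0,0,3,70]]'>/dev/null; python3 st.py
```

```text
19.7 [ 468.1 -271.6  -17.8] F [-0.3 -0.4 -0.4] T [-0.03  0.05 -0.02] psi -18.0 w 69.9 0.0
19.95 [ 468.  -271.5  -22. ] F [ 0.2 -0.2  0.9] T [-0.06  0.07  0.  ] psi -18.0 w 70.0 0.0
20.2 [ 468.4 -271.9  -23. ] F [-3.3  2.8 17.2] T [ 0.75  1.41 -0.06] psi -18.0 w 69.9 8.3
```

```bash
python3 nudge.py '[[0,0,0,0,0,-4,70],[0,0,0,0,0,-4,70],[0,0,0,0,0,-4,10],[0,0,0,0,0,-4,10],[0,0,0,0,0,-4,10],[0,0,0,0,0,-4,10],[0,0,0,0,0,-4,10],[0,0,0,0,0,-4,10],[0,0,0,0,0,-4,10],[0,0,0,0,0,-4,10]]' 58 >/dev/null; python3 st.py
```

```text
21.45 [ 468.3 -271.8  -20.5] F [ 0.1 -0.5 -0.4] T [-0.23 -0.02  0.01] psi -18.0 w 18.9 58.0
```

```bash
python3 nudge.py '[[0,0,0,0,0,-60,10],[0,0,0,0,0,-120,10],[0,0,0,0,0,-180,10],[0,0,0,0,0,-180,10],[0,0,0,0,0,-180,10]]' >/dev/null; python3 st.py
python3 - <<'E'
from h import *
goal((468.7,-45.4,150),down(np.radians(-22)))
o=ctrl.observe();T=ctrl.camera("top");S=ctrl.camera("side");cv2.imwrite("pics/T6.png",T);cv2.imwrite("pics/S6.png",S)
# compare jaw mask in the side and top: project expected jaw slot tips
R=o["tool_rot"];z=o["ee_pos"][2]+20.5+5;th=np.arctan2(R[1,1],R[0,1])+np.pi/2
J=o["ee_pos"][:2]+139.5*np.array([np.cos(th),np.sin(th)]);print(J,z,"J px",proj("top",(*J,z)),proj("side",(*J,z)), "tail px",proj("top",(*(o["ee_pos"][:2]-100*np.array([np.cos(th),np.sin(th)])),z)),proj("side",(*(o["ee_pos"][:2]-100*np.array([np.cos(th),np.sin(th)])),z)))
x,y=proj("top",(*J,z)).astype(int)
g=T[y-30:y+30,x-40:x+50];print(x-40,y-30)
for r in g.max(2)[::2]:print("".join("#" if v<95 else "." for v in r))
E
```

```text
22.075 [ 467.1 -271.1  158.4] F [-0.3  0.2 -3.6] T [-0.19  0.16 -0.02] psi -18.0 w 18.9 58.0
 [0.001, -0.002, 0.069] [215.1, -68.4, 8.8] rows 3.6
[ 510.29368431 -138.48493652] 183.93386118807635 J px [395.94326249 271.06104139] [319.22946489 269.21265135] tail px [513.6538623  311.16465165] [327.3852609  373.77015763]
355 241
..........................................................................................
..........................................................................................
..........................................................................................
..........................................................................................
..........................................................................................
..........................................................................................
.........................................########.........................................
........................................##############....................................
........................................####
[... 1257 characters left out ...]
###############.......#####################################...#
.............................################..######################################.....
................................#########################.........#####################...
...................................#####################............................######
.......................................############.....................................##
..............................................###.....................................####
.................................................#..................................######
.................................................#................................########
```

```bash
python3 nudge.py '[[0,0,0.03,55,-17,0,10],[0,0,0.05,110,-34,0,10],[0,0,0.07,165,-51,4,10],[0,0,0.07,215,-68.4,8.8,10],[0,0,0.07,215,-68.4,8.8,10],[0,0,0.07,215,-68.4,8.8,10]]' >/dev/null; python3 st.py
python3 - <<'E'
from h import *
goal((468.7,-45.4,95.5),down(np.radians(-22)))
R=down(np.radians(-22));print(R.T@np.array([.602,.799,0]))
E
```

```text
22.925 [468.7 -46.1 149.5] F [-0.1  0.6 -2.2] T [-0.19  0.1   0.02] psi -22.0 w 18.9 58.0
 [-0.0, -0.001, 0.0] [0.6, -0.2, 54.0] rows 0.9
[0.96633307 0.25885401 0.        ]
```

```bash
python3 nudge.py '[[0,0,0,0.5,0,30,10],[0,0,0,0.5,0,54,10],[0,0,0,0.5,0,54,10],[0,0,0,10,2.5,54,10],[0,0,0,10,2.5,54,10]]' >/dev/null; python3 st.py
for i in 1 2 3; do python3 nudge.py '[[0,0,0,4.8,1.3,0,10],[0,0,0,9.7,2.6,0,10],[0,0,0,9.7,2.6,0,10]]' >/dev/null; python3 st.py; done
```

```text
23.55 [477. -38.  98.] F [ 0.2  0.5 -2.5] T [-0.18  0.16 -0.02] psi -22.0 w 18.8 58.0
23.925 [482.  -29.4  97. ] F [-0.6 -0.2 -2.3] T [-0.23  0.14  0.02] psi -22.0 w 18.8 58.0
24.3 [487.8 -21.3  96.7] F [ 0.2  1.3 -2.1] T [-0.03  0.23  0.11] psi -22.0 w 18.7 58.0
24.675 [493.9 -13.3  96.8] F [ 0.2  0.8 -2. ] T [0.08 0.2  0.17] psi -22.0 w 18.8 58.0
```

```bash
for i in 1; do python3 nudge.py '[[0,0,0,4.8,1.3,0,10],[0,0,0,9.7,2.6,0,10],[0,0,0,9.7,2.6,0,10]]' >/dev/null; python3 st.py; done;python3 nudge.py '[[0,0,0,4.3,1.2,0,10],[0,0,0,4.3,1.2,0,10],[0,0,0,4.3,1.2,0,10]]' >/dev/null; python3 st.py
python3 - <<'E'
from h import *
cv2.imwrite("pics/x.png",ctrl.camera("top"))
S=ctrl.camera("side");T=cv2.imread("pics/x.png")
cv2.imwrite("pics/v10.png",np.hstack([cv2.resize(S[170:270,255:355],(400,400)),cv2.resize(T[205:305,230:330],(400,400))]))
E
```

```text
25.05 [500.   -5.3  96.8] F [-0.7  2.1 -1.5] T [0.14 0.23 0.18] psi -22.0 w 18.9 58.0
25.425 [502.5  -1.9  96.8] F [ 0.3  2.4 -2.3] T [0.13 0.21 0.22] psi -22.0 w 18.8 58.0
```

View pics/v10.png

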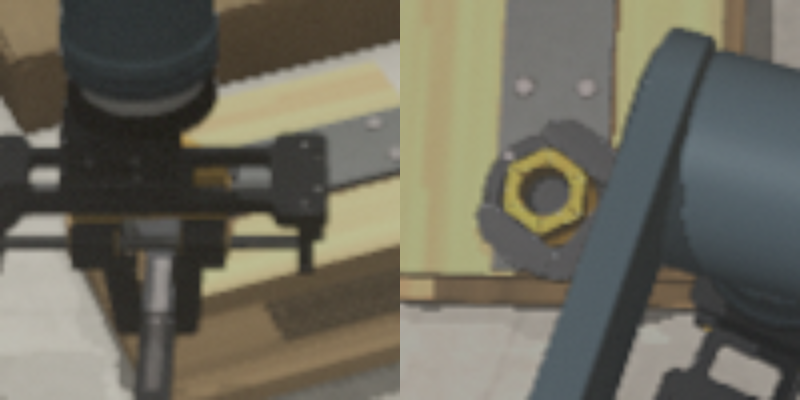

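The picture shows the nut seated in the jaw at crop (545,190). Next I'll turn it clockwise 1.02 rad about the nut axis.

```bash
python3 nudge.py '[[0,0,0.09,0.6,-12.5,0,10],[0,0,0.17,2,-23.6,0,10],[0,0,0.255,4.5,-35.2,0,10],[0,0,0.34,8,-46.5,0,10],[0,0,0.34,8,-46.5,0,10]]' >/dev/null; python3 st.py
```

```text
26.15 [462.8  22.2  97.2] F [ 0.7 -1.3 -2.7] T [-0.47  0.17  0.33] psi -41.4 w 18.8 58.1
```

```bash
python3 nudge.py '[[0,0,0.09,0.6,-12.5,0,10],[0,0,0.17,2,-23.6,0,10],[0,0,0.255,4.5,-35.2,0,10],[0,0,0.34,8,-46.5,0,10]]' >/dev/null; python3 st.py
python3 nudge.py '[[0,0,0.09,0.6,-12.5,0,10],[0,0,0.17,2,-23.6,0,10],[0,0,0.255,4.5,-35.2,0,10],[0,0,0.34,8,-46.5,0,10],[0,0,0.34,8,-46.5,0,10],[0,0,0.34,8,-46.5,0,10]]' >/dev/null; python3 st.py
python3 - <<'E'
from h import *
T=ctrl.camera("top");cv2.imwrite("pics/x2.png",T)
h=cv2.cvtColor(T,cv2.COLOR_BGR2HSV)[235:275,245:290]
for r in h:print("".join("#" if (p[1]>110 and p[2]>130) else ("+" if p[1]>95 else ".") for p in r))
E
```

```text
26.65 [433.   58.6  96.8] F [-0.2 -3.6 -1.7] T [-0.71  0.21  0.36] psi -61.0 w 19.0 58.2
27.4 [416.8 103.5  96.4] F [-4.9 -3.6 -1.1] T [-0.6   0.88  0.31] psi -80.3 w 18.5 58.1
.............................................
......................................+......
......................................+......
.............................................
.............................................
.............................................
.............................................
....................+#+......................
.................+######++...................
................+#########...................
..............+######+#######................
.............+#####++++#######...............
............#####++.....++####+..............
...........+####+........+++##++.............
...........+###++.........+####+.........++..
...........####+...........####+..........++.
...........+##+............+###+..........+++
...........+##+.............###+............+
............##+.............###...........+++
...........+###+...........+###...........+.+
...
[... 216 characters left out ...]
........++
..............+###########++.............++..
.............++++#######+....+...........+..+
..............##+++####++..+++.............+.
..............+###++++...+++++..........++++.
................####+...+++++...........++.+.
........................................++++.
.......................................+..+..
..........................................+..
.........................................+...
.........................................+...
........................................+....
.....................................+.+.....
.....................................+.+.....
.............................................
.............................................
```

```bash
python3 nudge.py '[[0,0,-0.03,0,4.2,0,10],[0,0,-0.03,0,4.2,0,10],[0,0,-0.03,-19,-1,0,10],[0,0,-0.03,-38.6,-6.1,0,10],[0,0,-0.03,-58,-11.3,0,10],[0,0,-0.03,-58,-11.3,0,10],[0,0,-0.03,-58,-11.3,-50,10],[0,0,-0.03,-58,-11.3,-50,10]]' >/dev/null; python3 st.py
python3 - <<'E'
from h import *
goal((468,-271.5,140),down(np.radians(-18)))
T=ctrl.camera("top");h=cv2.cvtColor(T,cv2.COLOR_BGR2HSV)[240:272,250:282]
for r in h[::2]:print("".join("#" if (p[1]>110 and p[2]>130) else "." for p in r))
E
```

```text
28.45 [362.7 105.4 150.4] F [ 0.9 -0.1 -3. ] T [-0.05  0.27  0.03] psi -78.8 w 18.6 58.0
 [0.008, -0.01, -1.061] [29.9, 390.2, 11.5] rows 6.3
................................
................#...............
............#########...........
.........#####.....######.......
.......####............##.......
......####............####......
......###..............###......
......####.............###......
......#####...........####......
........#####......#####........
..........###########...........
.........##...####..............
...........####.................
................................
................................
................................
```

```bash
python3 nudge.py '[[0,0,-0.1,5,60,0,10],[0,0,-0.28,10,120,0,10],[0,0,-0.46,15,180,0,10],[0,0,-0.64,20,240,5,10],[0,0,-0.82,25,300,10,10],[0,0,-1.0,29.9,360,11.5,10],[0.008,-0.01,-1.061,29.9,390.2,11.5,10],[0.008,-0.01,-1.061,29.9,390.2,11.5,10],[0.008,-0.01,-1.061,29.9,390.2,11.5,10]]' >/dev/null; python3 st.py
python3 nudge.py '[[0,0,0,0,0,60,10],[0,0,0,0,0,120,10],[0,0,0,0,0,150,10],[0,0,0,0,0,155,10],[0,0,0,0,0,155,10],[0,0,0,0,0,155,10]]' >/dev/null; python3 st.py
```

```text
29.625 [ 462.9 -270.7  133.5] F [-0.1 -0.4 -3.1] T [-0.19  0.15 -0.02] psi -18.1 w 18.6 58.0
30.375 [ 463.1 -272.   -18.3] F [ 0.7 -0.6 -1.8] T [-0.18  0.09 -0.06] psi -18.0 w 19.2 58.0
```

Lowering to contact, then releasing.

```bash
python3 nudge.py '[[0,0,0,0,0,2.5,10],[0,0,0,0,0,2.5,10]]' >/dev/null; python3 st.py
python3 nudge.py '[[0,0,0,0,0,0,40],[0,0,0,0,0,0,40],[0,0,0,0,0,0,40],[0,0,0,0,0,0,60],[0,0,0,0,0,-50,60],[0,0,0,0,0,-100,60],[0,0,0,0,0,-150,60],[0,0,0,0,0,-150,60]]' >/dev/null; python3 st.py
python3 - <<'E'
from h import *
T=ctrl.camera("top");t0=cv2.imread("pics/top0.png");S=ctrl.camera("side");s0=cv2.imread("pics/side0.png")
for I,r in((T,(slice(300,380),slice(220,320))),(T,(slice(175,220),slice(425,470))),):
    print("diff",np.abs(I[r].astype(int)-t0[r]).mean())
for n,I,r in(("side",S,(slice(310,440),slice(295,350))),("side0",s0,(slice(310,440),slice(295,350)))):
    m=(I[r].max(2)<125);ys,xs=np.where(m);print(n,m.sum(),xs.min()+295,xs.max()+295,ys.min()+310,ys.max()+310)
# lid front corner row in side image via proj check
S4=cv2.imread("pics/S4.png");
for nm,I in(("S4",S4),("now",S)):
    h=I[225:262,285:300].max(2);print(nm,h[:,10].tolist())
print(proj("side",(516.5,36,95.3)))
E
```

```text
30.625 [ 462.7 -272.1  -21.5] F [ 1.2 -1.1  0.4] T [-0.15  0.07 -0.04] psi -18.0 w 19.0 58.0
31.625 [ 466.  -273.5  132.3] F [ 0.1 -0.1 -0.5] T [-0.04  0.06 -0.01] psi -18.0 w 59.9 0.0
diff 7.096
diff 5.667818930041152
side 2189 295 349 310 439
side0 1874 295 340 317 439
S4 [54, 56, 71, 107, 152, 178, 177, 178, 178, 177, 177, 178, 178, 179, 178, 180, 178, 178, 179, 176, 152, 90, 92, 91, 91, 94, 104, 116, 117, 116, 119, 120, 120, 119, 117, 118, 119]
now [51, 50, 50, 47, 51, 49, 52, 49, 50, 49, 51, 53, 57, 61, 62, 86, 159, 199, 200, 200, 197, 173, 103, 102, 100, 101, 105, 121, 129, 125, 130, 137, 136, 134, 133, 135, 134]
[295.11720606 247.03521941]
```

Run:
```python
from h import *
T=ctrl.camera("top");g=T[258:326:3,366:500:2].max(2)
for r in g:print("".join("#" if v<115 else "." for v in r))
print(ctrl.sign_off())
```

```text
.................................................#################.
................................................###################
...............................................####################
...............................................####################
..........#####................................####################
..........#######.............................#####################
............#######..........................######################
..............######........................#######################
.................####.....................#########################
.................####....................##########################
....#...........#####...................###########################
...####........###########............#############################
...######.....################.......##############################
....#######...###############..###..###############################
......########################....#################################
.........########..#..........#####################################
...................#............###################################
...................#...........####################################
...................#..........####..###############################
...................#........#####.....############################.
...................#.......#####.......#########################..#
..........................########....################.############
.........................######################################.###
the job is handed in; nothing more can be done
None
```

The job is handed in, at about 32 s of the 72 s allowed, with no verdict shown. The platen is shut, the nut was run finger-tight with the fingers and then tightened about one flat (roughly 1 rad) with the wrench, and the wrench is back on the bench clear of the press; I did not separately check the final position of the stack, pot, brush or spool.

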